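# Check and re-arm the pump bench's mushroom stop

### The job

Prove the emergency stop of the pump test bench and re-arm it: press the three-lobed mushroom stop straight down until it latches in, then twist it clockwise by pushing sideways on one of its lobes until it jumps out again, and let it turn back; then press the round reset button on its small box all the way in and let go. Use fingertips only, without taking the stop head or a lobe between the fingers, and leave the selector switch and everything else lying on the bench as it is.

Things in the scene. Friction and masses are not known exactly. Their poses are not given: they have to be found in the camera images.
- stop_press (a joint): how far the stop head is pushed down into its box (m): 0 = out, 0.009 = latched, 0.0105 = hard stop. Spring return, about 3 N at the start and 6 N at the bottom; pushed past 0.0095 and let go, it stays latched at 0.009. A press of 8 to 12 N on the cap is plenty
- stop_twist (a joint): turn of the stop head (rad): 0 = rest, grows CLOCKWISE seen from above, end stop 0.8; it does not turn the other way. A weak spring (0.02 N m at 0, 0.06 N m at the end) brings it back to 0 when let go. While latched, at about 0.35 to 0.5 rad the latch frees and the head jumps out by itself
- stop_top (a point): middle of the slightly domed top of the mushroom stop, on its turning axis, 104 mm above the table when out. The head: plain black round cap, 60 dia, with three lobes sticking out of its rim at 120 degrees, 90 over the lobes; it stands on a 20 dia stem in the middle of the large grey box (120 x 120, 55 high; fixed). The point moves and turns with the head; x axis points to lobe 0
- stop_lobe0 (a point): lobe 0 of the stop head: a point 36 mm from its axis at half the lobe's height (91.5 mm above the table when out). Each lobe is 14 wide, 15 high with a round end 45 mm from the axis; its top is 7.5 mm above this point, and its underside when latched is still 20 mm above the box. A shut pair of fingertips fits in the gap between two lobes
- stop_lobe1 (a point): lobe 1 of the stop head: a point 36 mm from its axis at half the lobe's height (91.5 mm above the table when out). Each lobe is 14 wide, 15 high with a round end 45 mm from the axis; its top is 7.5 mm above this point, and its underside when latched is still 20 mm above the box. A shut pair of fingertips fits in the gap between two lobes
- stop_lobe2 (a point): lobe 2 of the stop head: a point 36 mm from its axis at half the lobe's height (91.5 mm above the table when out). Each lobe is 14 wide, 15 high with a round end 45 mm from the axis; its top is 7.5 mm above this point, and its underside when latched is still 20 mm above the box. A shut pair of fingertips fits in the gap between two lobes
- reset_top (a point): middle of the flat top of the reset button: plain black, round, 28 dia, standing 10 mm out of a 44 dia aluminium collar on one of the two small grey boxes (80 x 80, 50 high; fixed), about 72 mm above the table
- reset (a joint): travel of the reset button (m): 0 = out, 0.006 = fully in, 5 N, springs back by itself
- selector_tip (a point): pointer end, at the top, of the bar-shaped selector switch on the other small grey box, 92 mm above the table; not to be turned
- impeller: bystander: brass pump impeller lying flat, 80 dia, 32 high; origin in the middle of its underside
- bearing: bystander: steel ring lying flat, 52 outside, 15 high; origin in the middle of its underside
- coupling: bystander: stepped aluminium shaft coupling standing, 48 dia, 50 high; origin in the middle of its underside
- grease_can: bystander: blue can standing, 72 dia, 95 high; origin in the middle of its underside
- cleaner: bystander: white bottle standing, 64 dia, 190 high; origin in the middle of its underside
- wrench: bystander: open wrench lying flat, its length along its x axis
- screwdriver: bystander: screwdriver lying flat, its length along its x axis
- bush: bystander: small copper bush standing, 28 dia, 30 high; origin in the middle of its underside
Things that resemble listed ones, but are neither listed nor needed, are in the scene too. What is shaped like the part that bears stop_press but purple is not meant. What is shaped like the part that bears reset_top but yellow is not meant.

How it is judged:
By the outcome, as a careful person would: the job done as asked, in the order asked, and still so for the second after the job is handed in, with the robot touching nothing.
It also fails if it takes over 54 s, if anything falls off the work surface, if the arm or the gripper's body presses on something with over 40 N, if the wrist force passes 120 N, or if a joint passes its speed limit or range.

### The arm

A 7-joint arm with a two-finger parallel gripper is mounted at the origin on the work surface. World frame = base frame: x ahead of the robot, y to its left, z up, the work surface at z = 0. Lengths are in m, angles in rad, forces in N, time in s.
With the tool pointing down it reaches from about 0.4 to 0.875 m from the base axis. Payload 4.4 kg.
Tool frame: the origin (TCP) lies at the centre of the arm's flange, where the gripper is bolted on; the fingertips stand 173 mm ahead of it and the grasp point (between the pads) lies 155 mm ahead of it; z points along the fingers, y is the direction in which the jaws open and shut (so a half turn about z gives the same grasp; the last joint's range is limited). The gripper opens to 85 mm and grips with 20 to 120 N. Pads are 22 mm wide; open, the fingers measure 114 mm over their backs; the gripper's body (76 mm by 85 mm) begins 54 mm behind the grasp point. The pads swing forward as they close: fully open they stand 13 mm farther back than shut.
Start: joints at [1.07, 0.628, 0.038, 1.517, -0.027, 0.996, -0.02], TCP at [0.274, -0.59, 0.405] pointing down, gripper open.
Joint ranges: [-3.06, 3.06], [-0.37, 2.12], [-1.25, 1.32], [0.18, 2.47], [-1.1, 4.24], [0.23, 1.98], [-2.94, 2.94]. Speed limits (rad/s): [2.57, 2.57, 3.14, 3.14, 3.14, 3.14, 3.14].

### API

Orientations are given as a unit quaternion [x, y, z, w].
In Python, from plant import move_pose, servo_line, movej, release, grab, wait, inverse_kinematics, snapshot, IKError, sign_off, read_clock, read_qpos, read_qvel, read_joint_torque, read_tcp_pos, read_orientation, read_wrist_force, read_ft_torque, read_gripper_width gives the robot as it stands. Calls block until the motion is done:
- move_pose(position, orientation): joint-space move of the TCP to a pose.
- servo_line(position, ori=None, vel=0.15): straight line of the TCP; ori=None keeps the orientation; vel is the mean speed in m/s.
- movej(angles): joint-space move.
- release() and grab(): open the fingers fully, or close them until they stop; the grip force is fixed at half the most.
- wait(seconds).
- inverse_kinematics(position, orientation): joint angles nearest the present ones, or None.
- snapshot(name): name is "side" or "top"; returns a dict with "image" (480x640x3 uint8, blue, green, red), "camera_matrix" (3x3 intrinsics, pixels), "xyz" and "orientation" of the camera in the world. Camera axes: x right, y down, z forward; pixel columns grow to the right and rows downward; lengths in m; the calibration is good to about 2 mm. A picture is of the moment at which its call begins. There is no depth.
A pose or a line that the arm cannot do raises IKError and nothing moves.
- sign_off(): hands the job in, once; it reports no verdict.
Readings, each from a call of its own:
- read_clock(): time.
- read_qpos(): joint angles.
- read_qvel(): joint speeds.
- read_joint_torque(): joint torques, N m.
- read_tcp_pos(): TCP position.
- read_orientation(): TCP orientation.
- read_wrist_force(): force on the tool from outside, world axes, zero at the start.
- read_ft_torque(): the same for the moment, N m.
- read_gripper_width(): opening from 0.0 (shut) to 1.0 (fully open).
Only numpy, scipy, OpenCV 4.12 (cv2) and the standard library are available. Lean on these libraries where they do the work, as an engineer would, in place of code of your own. Each camera call takes 0.05 s, during which the arm holds its last target. There are 200 camera calls.

## Working session

There is one attempt and no reset: what is moved stays moved. The work goes in short steps, each a Python script; the robot and the scene stay as the last script left them, time stands still between calls to the robot, and variables do not carry over. Pictures are saved under pics/ and viewed, about 8 in all and at most 12, crops included, and the job is handed in when it is done.

```bash
mkdir -p pics; ls
cat > h.py <<'E'
import numpy as np, cv2
from plant import *
from scipy.spatial.transform import Rotation as R
def snap(cam,name,crop=None,scale=1):
    s=snapshot(cam); im=s["image"]
    if crop: u0,v0,u1,v1=crop; im=im[v0:v1,u0:u1]
    if scale!=1: im=cv2.resize(im,None,fx=scale,fy=scale,interpolation=cv2.INTER_CUBIC)
    cv2.imwrite(f"pics/{name}.png",im); return s
def p2w(s,u,v,z):
    d=R.from_quat(s["orientation"]).as_matrix()@np.linalg.solve(s["camera_matrix"],[u,v,1.])
    c=np.array(s["xyz"]); return c+d*(z-c[2])/d[2]
def w2p(s,p):
    q=s["camera_matrix"]@(R.from_quat(s["orientation"]).as_matrix().T@(np.array(p)-s["xyz"])); return q[:2]/q[2]
E
python3 - <<'E'
from h import *
for c in("top","side"):
    s=snap(c,c+"0"); print(c,s["xyz"],s["orientation"],s["camera_matrix"])
print(read_clock(),read_tcp_pos(),read_orientation(),read_gripper_width(),read_wrist_force())
E
```

```text
pics
top [ 0.41852073 -0.0475996   1.20176738] [ 0.71492196 -0.69736937  0.0328988  -0.03847365] [[496.60969321   0.         322.70969718]
 [  0.         496.60969321 240.87360777]
 [  0.           0.           1.        ]]
side [0.10636337 0.43205458 0.8193843 ] [-0.32899456  0.8765729  -0.32749308  0.12700711] [[480.78264262   0.         320.36451924]
 [  0.         480.78264262 237.77648528]
 [  0.           0.           1.        ]]
0.1 [ 0.27371714 -0.58925884  0.40388306] [ 9.76457995e-01  2.15705935e-01 -1.85778176e-04 -8.36329290e-04] 0.9993321168928809 [ 0.22437644  0.63548039 -0.68127121]
```

View pics/top0.png

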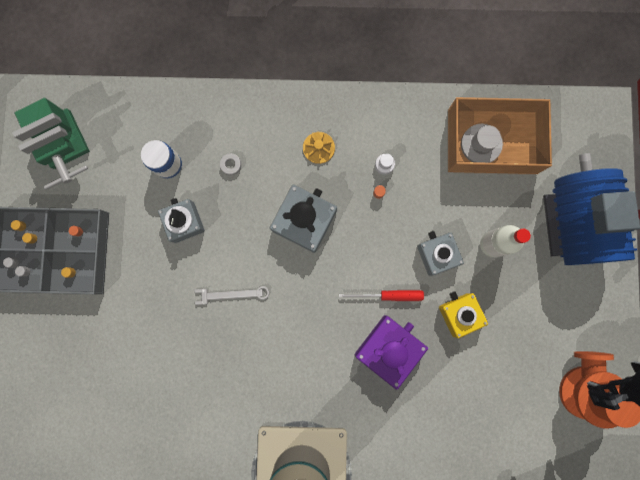

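View pics/side0.png

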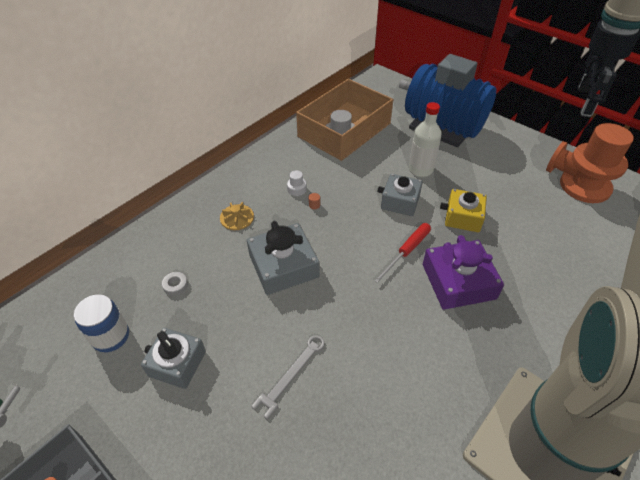

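Seen in the top picture: the grey-box stop is at (303,216), with the purple look-alike at (395,352). The grey reset box is at (443,254), with the yellow look-alike at (466,316). The selector is at (178,218). I choose (303,216) and (443,254) and check both in a close crop.

Run:
```python
from h import *
im=cv2.imread("pics/top0.png")
a=cv2.resize(im[176:256,263:343],(400,400),interpolation=cv2.INTER_CUBIC)
b=cv2.resize(im[214:294,403:483],(400,400),interpolation=cv2.INTER_CUBIC)
f=lambda x:cv2.convertScaleAbs(x,alpha=1.8,beta=10)
cv2.imwrite("pics/crop1.png",np.hstack([f(a),f(b)]))
```

```text
(no output)
```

View pics/crop1.png

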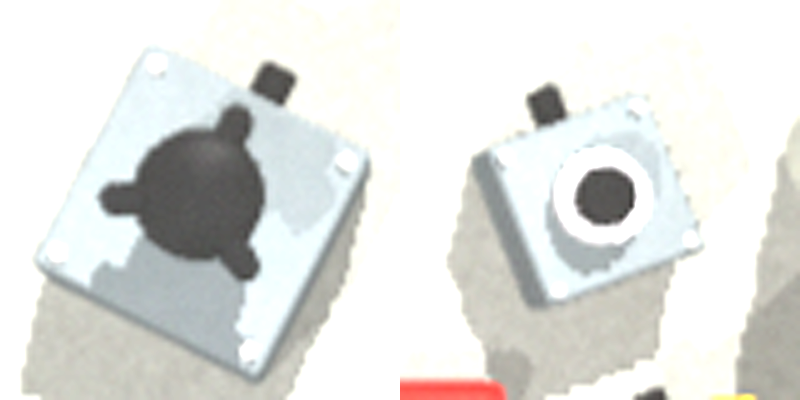

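The crop confirms the plain black three-lobed head on the large grey box, and the black button in its aluminium collar on the small grey box. Cap centre is at crop (200,193), lobe ends at (240,108), (103,197) and (252,275), and the button at (605,196).

```bash
cat > m.py <<'E'
from h import *
import pickle
def geo():
    s=pickle.load(open("s.pkl","rb"))
    px=lambda x,y,u0,v0:((x+.5)/5-.5+u0,(y+.5)/5-.5+v0)
    c=p2w(s,*px(200,193,263,176),.094)   # cap outline height
    L=[p2w(s,*px(x,y,263,176),.0915) for x,y in((240,108),(103,197),(252,275))]
    r=p2w(s,*px(205,196,403,214),.072)
    return c,L,r
E
python3 - <<'E'
from h import *
import pickle
pickle.dump(snapshot("top"),open("s.pkl","wb")); pickle.dump(snapshot("side"),open("s2.pkl","wb"))
from m import geo
c,L,r=geo(); s2=pickle.load(open("s2.pkl","rb"))
print("c",c,"r",r)
a=[]
for l in L:
    d=l-c; a.append(np.degrees(np.arctan2(d[1],d[0]))); print(np.hypot(*d[:2]),a[-1])
print("side: top",w2p(s2,[*c[:2],.104]),"reset",w2p(s2,[*r[:2],.072]),[w2p(s2,l) for l in L])
s=pickle.load(open("s.pkl","rb"))
for n,(u,v),z in(("cleaner",(521,236),.19),("sel",(178,218),.09),("can",(155,155),.095),("imp",(319,149),.03),("bottle",(386,160),.05)): print(n,p2w(s,u,v,z)[:2])
im=cv2.imread("pics/side0.png")
a=cv2.resize(im[205:285,243:323],(400,400),interpolation=cv2.INTER_CUBIC)
b=cv2.resize(im[150:230,363:443],(400,400),interpolation=cv2.INTER_CUBIC)
f=lambda x:cv2.convertScaleAbs(x,alpha=1.6,beta=15)
cv2.imwrite("pics/crop2.png",np.hstack([f(a),f(b)]))
E
```

```text
c [0.58997616 0.00942048 0.094     ] r [ 0.51233306 -0.31316798  0.072     ]
0.043203015293511775 -22.989123034651204
0.04399711999383294 93.25657583450737
0.04378194671297758 -146.15021348957484
side: top [280.5879954  233.42265668] reset [403.87955333 180.04114385] [array([272.96468204, 223.4058651 ]), array([266.2809761, 250.8913727]), array([302.51912129, 239.58065652])]
cleaner [ 0.54088228 -0.44334746]
sel [0.5750797  0.29161872]
can [0.71834504 0.35068847]
imp [ 0.76004825 -0.02226419]
bottle [ 0.73123259 -0.18203486]
```

View pics/crop2.png

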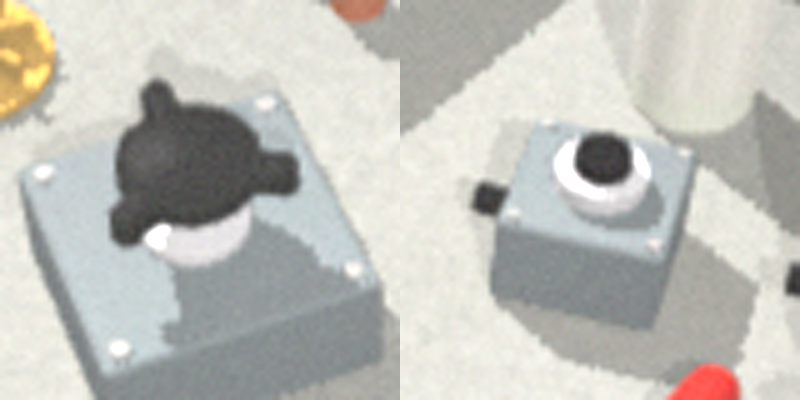

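Predicted side-view positions agree with the side picture within about 1 px: cap near (281,235), button near (404,181). Lobes fit to azimuths −25°, 95° and −145°. Next I move above the stop and press it.

```bash
cat >> m.py <<'E'
c,L,r=geo(); C=c[:2]; A0=np.radians(-25.3)
def q(phi): return [np.cos(phi/2),np.sin(phi/2),0,0]
def st(tag=""): print(tag,round(read_clock(),2),np.round(read_tcp_pos(),4),np.round(read_wrist_force(),2),flush=True)
def press(xy,ztip,depth,phi,fmax):
    """press down in small steps from 5 mm above ztip until depth reached or force fmax"""
    servo_line([*xy,.173+ztip+.005],q(phi),vel=.08); wait(.2)
    f0=read_wrist_force()[2]; z=.173+ztip+.001
    while True:
        servo_line([*xy,z],q(phi),vel=.03); wait(.1)
        f=read_wrist_force()[2]-f0; d=.173+ztip-read_tcp_pos()[2]
        print("cmd %.4f depth %.4f f %.1f"%(.173+ztip-z,d,f),flush=True)
        if f>fmax or d>depth or .173+ztip-z>depth+.004: break
        z-=.0015
E
python3 - <<'E'
from m import *
grab(); p=read_tcp_pos(); phi=np.radians(34.7)
servo_line([p[0],p[1],.46],vel=.25)
move_pose([*C,.46],q(phi)); servo_line([*C,.30],vel=.25); st("hover")
press(C,.104,.0108,phi,11)
servo_line([*C,.30],vel=.1); wait(.2); st("up")
servo_line([*C,.42],vel=.25)
snap("side","side1",(243,205,323,285),6); st("end")
E
```

```text
hover 4.54 [0.5907 0.0092 0.301 ] [-0.01  0.39 -0.64]
cmd -0.0010 depth -0.0009 f 0.6
cmd 0.0005 depth 0.0002 f 3.2
cmd 0.0020 depth 0.0019 f 3.0
cmd 0.0035 depth 0.0035 f 3.5
cmd 0.0050 depth 0.0050 f 5.4
cmd 0.0065 depth 0.0064 f 4.9
cmd 0.0080 depth 0.0079 f 5.1
cmd 0.0095 depth 0.0093 f 5.9
cmd 0.0110 depth 0.0101 f 11.1
up 8.99 [0.5896 0.0094 0.2991] [-0.52 -0.31  0.29]
end 9.68 [0.5894 0.0093 0.4188] [0.25 0.31 0.27]
```

View pics/side1.png

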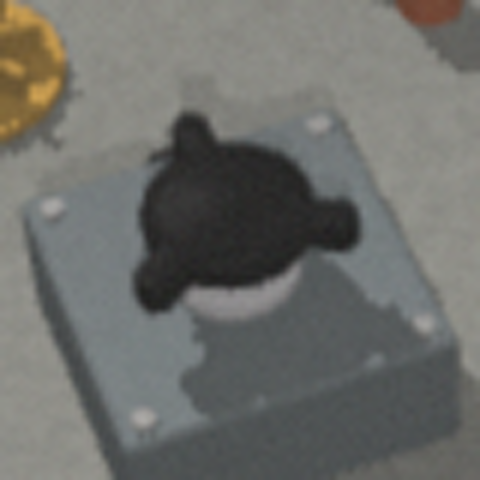

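The picture shows the cap about 2.7 px lower than before (top edge at row 23.3 of the crop against 20.6), so the stop is latched. Next I twist the lobe at −145°, with the shut fingertips on its counter-clockwise side.

```bash
cat > tw.py <<'E'
from m import *
al=np.radians(-145.3)
def pose(th,t,z,a=.044):
    b=al-th; u=np.array([np.cos(b),np.sin(b)]); n=np.array([-u[1],u[0]])
    return [*(C+a*u+t*n),.173+z],q(b+np.pi)
servo_line(*pose(0,.032,.13),vel=.15); servo_line(*pose(0,.032,.072),vel=.1); wait(.2); f0=read_wrist_force(); st("down")
servo_line(*pose(0,.0225,.072),vel=.04)
th=0
while th<.66:
    th+=.06; servo_line(*pose(th,.0215,.072),vel=.03); wait(.05)
    f=read_wrist_force()-f0; b=al-th
    print("th %.2f tang %.1f rad %.1f z %.1f"%(th,f@[-np.sin(b),np.cos(b),0],f@[np.cos(b),np.sin(b),0],f[2]),flush=True)
    if np.linalg.norm(f)>8: print("stop"); break
for k in (.4,.2,0): servo_line(*pose(min(k,th),.0225,.072),vel=.06)
servo_line(*pose(0,.032,.072),vel=.06); servo_line(*pose(0,.032,.13),vel=.15); servo_line([*C,.42],vel=.25)
snap("side","side2",(243,205,323,285),6); st("end")
E
python3 tw.py
```

```text
down 11.62 [ 0.5723 -0.042   0.2457] [ 0.39 -0.61  0.55]
th 0.06 tang 0.5 rad -0.9 z -0.3
th 0.12 tang 0.9 rad -0.3 z -0.6
th 0.18 tang -0.1 rad -0.2 z -0.7
th 0.24 tang -0.9 rad 0.4 z -0.5
th 0.30 tang 0.1 rad 0.1 z -0.2
th 0.36 tang -0.3 rad 0.3 z 1.0
th 0.42 tang -0.4 rad 0.8 z 0.2
th 0.48 tang -0.5 rad 1.2 z 0.1
th 0.54 tang 0.5 rad 2.0 z -1.2
th 0.60 tang 0.4 rad 2.1 z -0.7
th 0.66 tang 0.6 rad 1.2 z -0.1
end 17.99 [0.5891 0.0083 0.4176] [-0.24 -0.03  0.03]
```

View pics/side2.png

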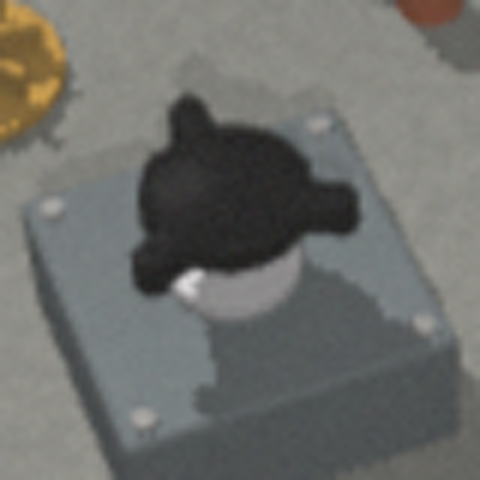

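The head is out again: the cap's top edge is back at row 20.8 and the white stem shows. The lobes are at their rest positions, the right one at crop (348,206). Next is the reset button.

Run:
```python
from m import *
phi=np.radians(34.7); P=r[:2]
move_pose([*P,.42],q(phi)); servo_line([*P,.27],vel=.2)
press(P,.072,.009,phi,13)
st("pressed"); servo_line([*P,.27],vel=.1); servo_line([*P,.42],vel=.25); move_pose([.40,-.45,.45],q(phi)); wait(.3); st("up")
a=snapshot("top")["image"]; b=snapshot("side")["image"]
f=lambda x,u,v:cv2.convertScaleAbs(cv2.resize(x[v:v+80,u:u+80],(400,400),interpolation=cv2.INTER_CUBIC),alpha=1.6,beta=15)
cv2.imwrite("pics/fin_crop.png",np.hstack([f(b,243,205),f(b,363,150)])); cv2.imwrite("pics/fin_top.png",a)
```

```text
cmd -0.0010 depth -0.0010 f -0.6
cmd 0.0005 depth 0.0003 f 1.7
cmd 0.0020 depth 0.0019 f 2.4
cmd 0.0035 depth 0.0034 f 3.7
cmd 0.0050 depth 0.0049 f 4.6
cmd 0.0065 depth 0.0056 f 11.2
cmd 0.0080 depth 0.0058 f 20.3
pressed 23.23 [ 0.5124 -0.3132  0.2392] [-3.83  2.03 20.46]
up 25.52 [ 0.401  -0.449   0.4497] [ 0.12 -0.65 -0.28]
```

View pics/fin_crop.png

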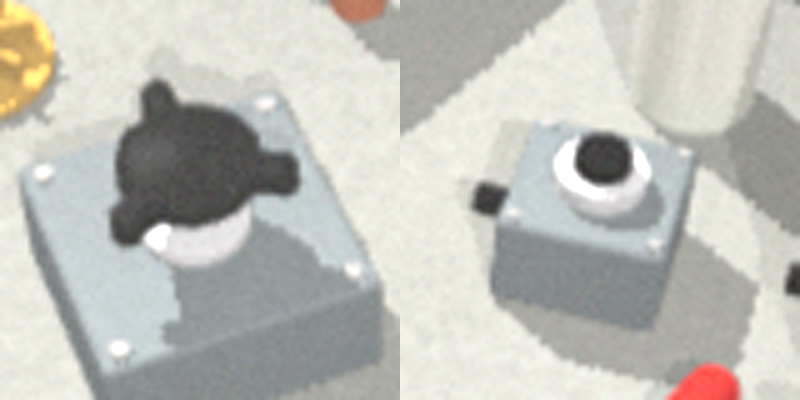

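View pics/fin_top.png

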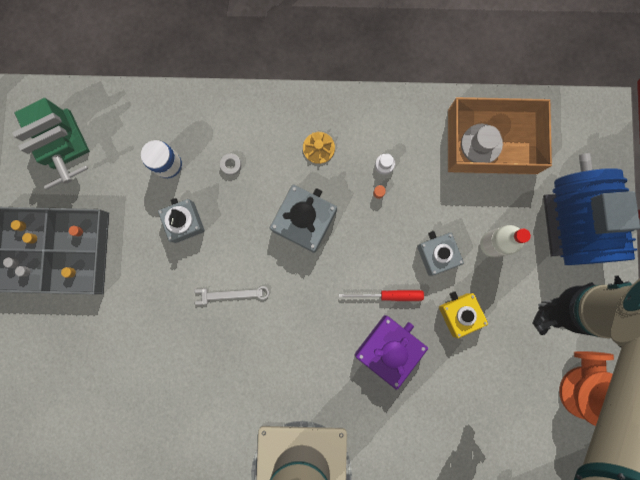

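The head and the button look exactly as they did at the start: cap top at crop row 103, button at crop (603,155). Nothing else on the bench has moved, with the selector still at (178,218) in the top view. The reset press met a steep stop at 20 N, so the button went fully in.

```bash
python3 -c "
from plant import *
print(read_clock()); sign_off()"
```

```text
25.6167
the job is handed in; nothing more can be done
```

The job is done and handed in at 25.6 s of the 54 s allowed; sign-off gives no verdict.

- **Stop pressed:** I pushed the black stop straight down with the shut fingertips. It bottomed at about 10.1 mm with 11 N, and the side picture then showed the head staying down.
- **Stop twisted:** I pushed the lobe at −145° clockwise to a commanded angle of about 0.66 rad, then followed it back. The picture showed the head out again and the lobes at rest. Contact forces were within a few newtons, so the forces alone did not show the moment of release; the picture is the evidence.
- **Reset pressed:** The button went in until it stopped hard, then I let go. The arm read 5.8 mm at 20 N; I put the missing 0.2 mm down to position error, because the force rose steeply there. The peak of 20 N is above the 5 N spring but well under the 40 N limit.
- **Last look:** The stop and the button are both out. The selector and the other items look unmoved by eye in the final pictures. The arm stands clear of everything.

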